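# Right the toppled reagent bottle and hold it ready over the balance pan

## Robot

A 6-joint arm with a two-finger parallel gripper is mounted at the origin on the work surface. World frame = base frame: x ahead of the robot, y to its left, z up, the work surface at z = 0. Lengths are in m, angles in rad, forces in N, time in s.
With the tool pointing down it reaches from about 0.15 to 0.775 m from the base axis. Payload 6.1 kg.
Tool frame: the origin (TCP) lies midway between the tips of the shut fingers; the grasp point (between the pads) lies behind it (tcp_to_grasp is the z of the grasp point in the tool frame, in m); z points along the fingers, y is the line along which they close (so a half turn about z gives the same grasp; the last joint's range is limited). The gripper opens to 85 mm and grips with 20 to 120 N. Pads are 22 mm wide; open, the fingers measure 114 mm over their backs; the gripper's body (76 mm by 85 mm) begins 54 mm behind the grasp point. The pads swing forward as they close: fully open they stand 13 mm farther back than shut.
Start: joints at [-1.134, 0.126, -0.04, 1.405, 0, 1.571], TCP at [0.222, -0.476, 0.231] pointing down, gripper open.
Joint ranges: [-2.72, 2.72], [-0.95, 1.95], [-1.27, 1.35], [-1.78, 2.02], [-1.46, 1.47], [-3.14, 3.14]. Speed limits (rad/s): [2.39, 2.39, 3.01, 3.14, 3.14, 3.14].

## Interface

Orientations are given as a unit quaternion [x, y, z, w].
In Python, from rig import goto, line_to, goto_joints, grip, hold, ik, observe, get_image, MotionError, sign_off, tcp_to_grasp gives the robot as it stands. Calls block until the motion is done:
- goto(position, orientation): joint-space move of the TCP to a pose.
- line_to(position, max_speed=0.15, frame=None): straight line of the TCP; frame=None keeps the orientation; max_speed is the mean speed in m/s.
- goto_joints(angles): joint-space move.
- grip(opening, strength=None): finger opening in m; strength is the grip in N (None keeps the last); returns when the fingers have stopped.
- hold(seconds).
- ik(position, orientation): joint angles nearest the present ones, or None.
- observe(): the state.
- get_image(name): name is "side" or "top"; returns a dict with "color" (400x640x3 uint8, blue, green, red), "range_z" (400x640 float32, m along the optical axis (not along the pixel's ray), 0 where there is no reading), "camera_matrix" (3x3 intrinsics, pixels), "position" and "attitude" of the camera in the world. Camera axes: x right, y up, looking along -z (the intrinsics and any distortion apply to the point x, -y, -z); pixel columns grow to the right and rows downward; lengths in m; the calibration is good to about 2 mm. A picture is of the moment at which its call begins.
A pose or a line that the arm cannot do raises MotionError and nothing moves.
- sign_off(): hands the job in; it is judged then, once.
The state is a dict: "clock": time; "q": joint angles; "qvel": joint speeds; "tau": joint torques, N m; "eef_pos": TCP position; "ee_rot": TCP orientation; "force": force on the tool from outside, world axes, zero at the start; "moment": the same for the moment, N m; "opening": finger opening in m; "grip_force": force on a finger pad.
Only numpy, scipy, OpenCV 4.12 (cv2) and the standard library are available. Lean on these libraries where they do the work, as an engineer would, in place of code of your own. Each camera call takes 0.05 s, during which the arm holds its last target. There are 200 camera calls.

## Task

Stand the toppled square bottle upright on the bench and let go of it. Then pick it up again, carry it over the draught shield into the weighing chamber and finish still holding it there, motionless and upright, centred over the square pan with its sides parallel to the pan's sides and its underside about 1 cm above the pan: the balance is still zeroing, so neither the bottle nor the robot may touch the balance at any moment. Leave the rack, flask and beaker as they stand.

Things in the scene. Friction and masses are not known exactly. Their poses are not given: they have to be found in the camera images.
- bottle_mid (a point): Centre of the square amber glass bottle, on its long axis, 50 mm from the underside and from the cap's top (100 mm long, about 240 g, mass varies). z points from underside to cap (level at the start: it lies on a flat side on the bench), x and y are square to its flat sides. From the underside: body 44 x 44 mm, 66 mm long; neck diameter 30, 8 mm; fixed black round cap diameter 34, 26 mm.
- bottle_base (a point): Centre of the bottle's flat 44 x 44 mm underside; axes as for bottle_mid.
- pan (a point): Centre of the top of the square steel pan (90 x 90 mm) of a white balance, 65 mm above the bench. z up, x and y parallel to the pan's sides. Around it, centred and parallel, stands a square glass draught shield with white frame, open at the top: 147 mm clear between walls, 163 mm outside, rim 125 mm above the bench.
- balance: The balance, fixed on the bench; origin on the bench under the pan's centre, axes parallel to the pan's, -x towards the keypad. Its housing is 180 mm wide (y), reaches 160 mm to -x and 100 mm to +x of the origin, and is 56 mm high outside the shield.
- rack: White rack with five capped vials, 150 (x) x 40 (y) mm and 55 mm high, loose on the bench between the bottle's and the balance's places; origin at the centre of its underside. To be left alone.
- flask: Conical glass flask, 72 mm across, 100 mm high, standing on the bench; origin at the centre of its underside. To be left alone.
- beaker: Glass beaker, 68 mm across, 80 mm high, standing on the bench; origin at the centre of its underside. To be left alone.
Mind the look-alikes: they are no part of the job. What is meant by the part that bears bottle_mid is not pink, and is the smaller of those in its own colour.

How it is judged:
By the outcome, as a careful person would: the job done as asked, in the order asked, and still so for the second after the job is handed in, while the arm keeps its last pose, push and grip.
It also fails if it takes over 67 s, if anything falls off the work surface, if the arm or the gripper's body presses on something with over 40 N, if the wrist force passes 120 N, or if a joint passes its speed limit or range.

## Working session

There is one attempt and no reset: what is moved stays moved. The work goes in short steps, each a Python script; the robot and the scene stay as the last script left them, time stands still between calls to the robot, and variables do not carry over. Pictures are saved under pics/ and viewed, at most 10 in all, crops included, and the job is handed in when it is done.

```bash
ls; mkdir -p pics
cat > h.py <<'E'
import numpy as np, cv2
from scipy.spatial.transform import Rotation as R
from rig import *
def cam(n):
    d=get_image(n); a=np.array(d["attitude"],float)
    d["R"]=a if a.shape==(3,3) else R.from_quat(a).as_matrix()
    d["position"]=np.array(d["position"]); return d
def ray(d,u,v):
    K=np.array(d["camera_matrix"]); x=(u-K[0,2])/K[0,0]; y=(v-K[1,2])/K[1,1]
    return d["R"]@np.array([x,-y,-1.])
def onplane(d,u,v,z):
    r=ray(d,u,v); return d["position"]+r*(z-d["position"][2])/r[2]
def cloud(d):
    K=np.array(d["camera_matrix"]); v,u=np.mgrid[0:400,0:640]; z=d["range_z"]
    p=np.stack([(u-K[0,2])/K[0,0]*z,-(v-K[1,2])/K[1,1]*z,-z],-1)
    return p@d["R"].T+d["position"]
E
python3 - <<'E'
from h import *
for n in("top","side"):
    d=cam(n); cv2.imwrite(f"pics/{n}0.png",d["color"]); print(n,d["camera_matrix"],d["position"],d["attitude"],[k for k in d])
    np.savez(f"{n}0.npz",**{k:d[k] for k in("color","range_z","camera_matrix","position","R")})
print(observe(),tcp_to_grasp)
E
```

```text
pics
top [[396.38456854   0.         322.67069039]
 [  0.         396.38456854 200.50935436]
 [  0.           0.           1.        ]] [0.45531035 0.01499101 0.94438505] [ 0.04133772 -0.04379621 -0.69523822  0.71625198] ['color', 'range_z', 'camera_matrix', 'position', 'attitude', 'R']
side [[488.39903079   0.         322.85336878]
 [  0.         488.39903079 198.97350465]
 [  0.           0.           1.        ]] [0.27883352 0.73834105 0.88307494] [-0.07019737  0.37602307  0.9067296  -0.17753987] ['color', 'range_z', 'camera_matrix', 'position', 'attitude', 'R']
{'clock': 0.1, 'q': array([-1.13400347e+00,  1.26324570e-01, -4.05042697e-02,  1.40540583e+00,
        3.36823384e-06,  1.57079033e+00]), 'qvel': array([-0.00015532, -0.00065119,  0.00189794,  0.00029288, -0.00136657,
       -0.00227152]), 'tau': array([ 8.61449880e-04, -4.36904418e+01,  3.53606236e+01,  1.37202317e-02,
        7.60465491e-05,  4.32792746e-06]), 'eef_pos': array([ 0.22193809, -0.47537371,  0.23060503]), 'ee_rot': array([ 9.76245239e-01,  2.16667292e-01, -1.54172898e-04, -7.02454840e-04]), 'force': array([ 0.1870128 ,  0.74995725, -1.06968326]), 'moment': array([-0.01014554, -0.05473941, -0.00938512]), 'grip_force': 0.0, 'opening': 0.08590994529635927} -0.0187
```

View pics/top0.png

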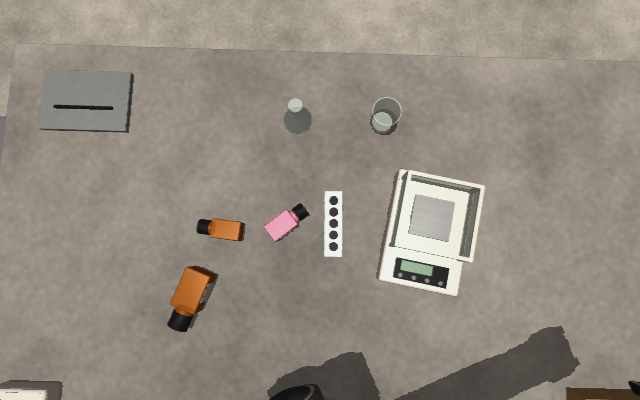

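View pics/side0.png

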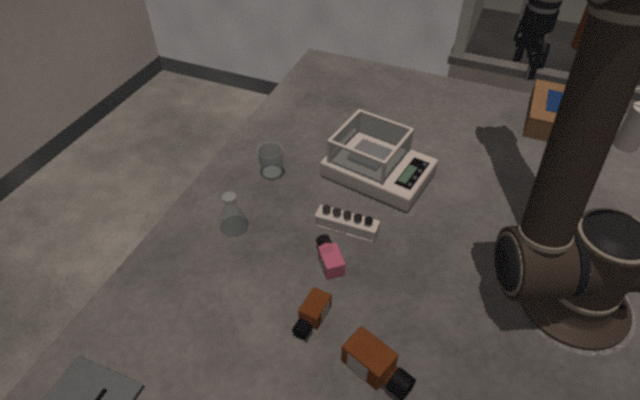

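The top view shows amber bottles at (222,229), small, and (193,300), large, and a pink one at (287,222). The rack is at (333,224), the pan at (432,217), the flask at (298,117) and the beaker at (385,116). What could be taken for the target: small amber (222,229), large amber (193,300), pink (287,222). I choose the small amber one. The side view shows it at (314,309), with its cap at (303,328), and agrees.

```bash
cat > m.py <<'E'
from h import *
t=dict(np.load("top0.npz")); s=dict(np.load("side0.npz"))
cv2.imwrite("pics/crop.png",np.hstack([cv2.resize(t["color"][190:270,170:290],(400,267),interpolation=2),cv2.resize(s["color"][270:350,270:390],(400,267),interpolation=2)]))
def info(d,z0,seed,lo,hi,nm):
    hsv=cv2.cvtColor(d["color"],cv2.COLOR_BGR2HSV); m=cv2.inRange(hsv,lo,hi)
    cs,_=cv2.findContours(m,0,cv2.CHAIN_APPROX_NONE)
    for c in cs:
        if cv2.pointPolygonTest(c,seed,False)>=0:
            P=np.array([onplane(d,*p,z0)[:2] for p in c[:,0].astype(float)],np.float32)
            r=cv2.minAreaRect(P*1000); mm=np.zeros_like(m); cv2.drawContours(mm,[c],-1,1,-1); mm=cv2.erode(mm,np.ones((3,3)))
            z=cloud(d)[...,2][(mm>0)&(d["range_z"]>0)]
            print(nm,len(c),"rect mm",np.round(r[0],1),np.round(r[1],1),round(r[2],1),"z",np.round(np.percentile(z,[10,50,90]),4)); return mm
    print(nm,"none",hsv[int(seed[1]),int(seed[0])])
info(t,.044,(228,230),(5,120,90),(18,255,255),"body top")
info(t,.039,(204,227),(0,0,0),(180,255,60),"cap top")
info(t,.044,(190,292),(5,120,90),(18,255,255),"big top")
info(s,.044,(318,303),(5,120,90),(18,255,255),"body side")
hsv=cv2.cvtColor(t["color"],cv2.COLOR_BGR2HSV); print(hsv[217,405:465:3].tolist())
C=cloud(t); g=np.isfinite(C[...,2])&(t["range_z"]>0)
for nm,a,b,reg in (("rim",.115,.135,None),("housing",.045,.06,None)):
    m=g&(C[...,2]>a)&(C[...,2]<b); m[:, :370]=0; m[:,500:]=0; m[:150]=0; m[310:]=0
    P=C[m]; r=cv2.minAreaRect((P[:,:2]*1000).astype(np.float32)); print(nm,m.sum(),r,np.median(P[:,2]))
print("pan z",C[205:230,420:445,2].mean(), "bench",np.median(C[300:330,250:300,2]))
E
python3 m.py
```

```text
body top 91 rect mm [492.8 236.3] [72.1 43.5] 84.1 z [0.0409 0.0434 0.0455]
cap top 48 rect mm [497.3 283.7] [28.7 33.9] 89.2 z [0.0327 0.0369 0.0393]
big top 125 rect mm [350.4 304.6] [60.4 99.2] 69.2 z [0.057  0.0593 0.0614]
body side 78 rect mm [493.8 236.5] [62.2 40.1] 83.6 z [0.042  0.044  0.0462]
[[38, 13, 242], [38, 13, 242], [16, 23, 123], [25, 8, 187], [24, 13, 189], [26, 11, 188], [23, 11, 185], [26, 11, 189], [23, 12, 191], [23, 11, 187], [30, 10, 182], [23, 13, 181], [17, 10, 178], [26, 12, 176], [30, 12, 174], [20, 13, 174], [28, 15, 234], [26, 16, 239], [26, 16, 238], [24, 17, 239]]
rim 1343 ((531.5323486328125, -230.18609619140625), (164.5930938720703, 163.606201171875), 79.96227264404297) 0.12449653323143905
housing 5756 ((501.9276428222656, -224.17430114746094), (179.8284454345703, 259.9281921386719), 79.74795532226562) 0.05310186761487212
pan z 0.0703745963571104 bench -0.0002945770361739708
```

View pics/crop.png

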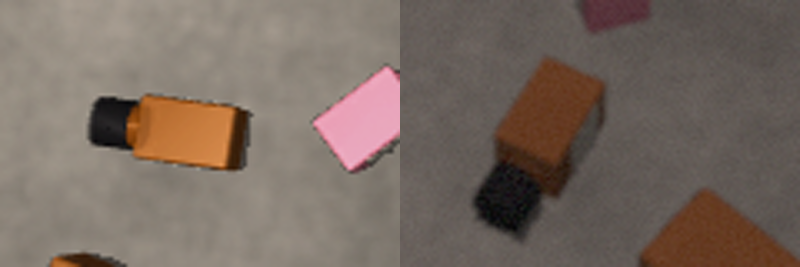

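The crop confirms the target: the smaller amber bottle with a 44 mm wide body, its cap towards +y, and a top face at z = 0.044 as it should be. The larger one is 60 mm high. The pan is at (0.5315, -0.230) with yaw -10°, and the rim and housing sizes match. Next I check reachability for a tilted grasp and upright placing.

```bash
cat >> h.py <<'E'
TG=-tcp_to_grasp
UP=np.array([0,0,1.])
def tool(az,tilt,s=1):
    """tool z: down, tilted by `tilt` towards horizontal azimuth az; closing axis horizontal"""
    h=np.array([np.cos(az),np.sin(az),0]); z=np.sin(tilt)*h-np.cos(tilt)*UP
    y=s*np.cross(UP,h); return np.column_stack([np.cross(y,z),y,z])
def q(M): return R.from_matrix(M).as_quat()
def tcp(g,M): return np.array(g)+TG*M[:,2]
AX=np.deg2rad(84.2); A=np.array([np.cos(AX),np.sin(AX),0])
GR=np.array([.4936,.2428,.026]); S=.042
E
python3 - <<'E'
from h import *
d=np.rad2deg
for t in (20,30,40):
  for s in (1,-1):
    M=tool(AX+np.pi,np.deg2rad(t),s); p=tcp(GR,M)
    print(t,s,[None if (j:=ik(list(x),q(M))) is None else np.round(j,2) for x in (p,p-.12*M[:,2])])
    for az in (10,30,50,70,84):
      for xy in ((.5,.25),(.55,.3)):
        M2=tool(np.deg2rad(az),np.deg2rad(90-t),s*-1); g=np.r_[xy,S]
        # after standing, gripper points +az; bottle b axis consistent: sign flips with h
        o=[ik(list(tcp(g+x,M2)),q(M2)) for x in (0*UP,.1*UP)]
        o.append(ik(list(tcp(g,M2)-.1*M2[:,2]),q(M2)))
        print("   ",az,xy,[j is not None for j in o], None if o[0] is None else np.round(o[0],2))
for s in(1,-1):
  M=tool(np.deg2rad(-10),0,s);print(ik([.5315,-.23,.11],q(M)),ik([.5315,-.23,.25],q(M)))
E
```

```text
20 1 [array([ 0.59,  0.44, -0.18,  1.19, -0.27,  2.29]), array([ 0.64,  0.42,  0.06,  1.45, -0.26,  2.34])]
    10 (0.5, 0.25) [False, False, False] None
    10 (0.55, 0.3) [True, True, False] [ 0.71  0.33 -1.24 -1.17 -0.5  -2.94]
    30 (0.5, 0.25) [False, False, False] None
    30 (0.55, 0.3) [False, True, False] None
    50 (0.5, 0.25) [False, True, False] None
    50 (0.55, 0.3) [True, True, False] [ 0.26  0.33 -1.22 -1.13  0.57  2.9 ]
    70 (0.5, 0.25) [True, True, True] [ 0.01  0.23 -1.1  -0.53  1.07  2.41]
    70 (0.55, 0.3) [True, True, True] [ 0.12  0.31 -1.02 -0.65  0.99  2.55]
    84 (0.5, 0.25) [True, True, True] [-0.02  0.32 -0.79  0.23  1.21  1.82]
    84 (0.55, 0.3) [True, True, True] [ 0.08  0.36 -0.75 -0.01  1.18  2.07]
20 -1 [array([ 0.59,  0.44, -0.18,  1.19, -0.27, -0.85]), array([ 0.64,  0.42,  0.06,  1.45, -0.26, -0.8 ])]
    10 (0.5, 0.25) [False, False, False] None
    10 (0.55, 0.3) [True, True, False] [ 0.71  0.33 -1.24 -1.17 -0.5   0.2 ]
    30 (0.5, 0.25) [False, False, False] None
    30 (0.55, 0.3) [False, True, False] None
    50 (0.5, 0.25) [False, Tr
[... 3344 characters left out ...]
-1.09 -0.23  0.47 -0.44]
    50 (0.55, 0.3) [True, True, True] [ 0.32  0.06 -0.98 -0.26  0.41 -0.38]
    70 (0.5, 0.25) [True, True, True] [ 0.12  0.07 -0.89  0.12  0.75 -0.91]
    70 (0.55, 0.3) [True, True, True] [ 0.21  0.16 -0.8   0.05  0.71 -0.8 ]
    84 (0.5, 0.25) [True, True, True] [ 0.08  0.19 -0.7   0.46  0.85 -1.29]
    84 (0.55, 0.3) [True, True, True] [ 0.17  0.27 -0.61  0.39  0.83 -1.16]
[-0.40840611  0.25273803 -0.15164192  1.16641637  0.         -0.23387319] [-0.40840611  0.23170485  0.12897761  1.46806909  0.         -0.23387319]
[-0.40840611  0.25273803 -0.15164192  1.16641637  0.          2.90771947] [-0.40840611  0.23170485  0.12897761  1.46806909  0.          2.90771947]
```

```bash
cat >> h.py <<'E'
def st(l=""):
    o=observe(); print(l,"t",round(o["clock"],2),"tcp",np.round(o["eef_pos"],4),"F",np.round(o["force"],1),"open",round(o["opening"],4),"grip",round(float(np.max(o["grip_force"])),1)); return o
E
python3 - <<'E'
from h import *
M=tool(AX+np.pi,np.deg2rad(30),1); p=tcp(GR,M)
goto(list(p-.12*M[:,2]),list(q(M))); st("pre")
grip(.07); line_to(list(p),.12); st("at")
grip(.03,50); st("grip")
line_to(list(p+.16*UP),.15); st("lift")
d=cam("top"); cv2.imwrite("pics/lift.png",d["color"][100:320,120:340].repeat(2,0).repeat(2,1))
E
```

```text
pre t 3.03 tcp [0.4992 0.2924 0.114 ] F [ 0.7 -0.2  0.6] open 0.0857 grip 0.0
at t 4.49 tcp [0.4931 0.234  0.0104] F [0.2 0.3 1.1] open 0.0699 grip 0.0
grip t 4.84 tcp [0.4932 0.2342 0.0105] F [0.2 2.4 4.4] open 0.0431 grip 51.5
lift t 6.06 tcp [0.4923 0.2333 0.1688] F [-0.6 -0.5 -2.9] open 0.0434 grip 51.1
```

View pics/lift.png

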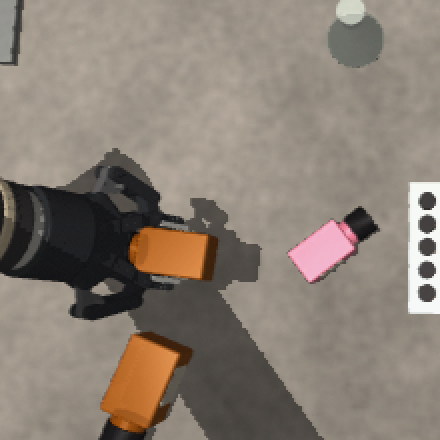

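The bottle is held across its flats (crop (177,252)) and clear of the bench. The pink bottle and large bottle are untouched. Now I turn it upright and lower it.

```bash
cat > stand.py <<'E'
from h import *
M=tool(np.deg2rad(70),np.deg2rad(60),-1); g=np.array([.55,.30,S]); p=tcp(g,M)
goto(list(p+.08*UP),list(q(M))); st("turned")
line_to(list(p+.012*UP),.12); hold(.2); f0=st("near")["force"][2]
for h in np.arange(.010,-.0071,-.001):
    line_to(list(p+h*UP),.03); f=observe()["force"][2]
    if f-f0>3: break
print("h",h); hold(.2); st("down")
for n in("side","top"):
    d=cam(n); cv2.imwrite(f"pics/stand_{n}.png",d["color"])
E
python3 stand.py; python3 -c "
import cv2,numpy as np
a=cv2.imread('pics/stand_side.png')[180:400,200:500];b=cv2.imread('pics/stand_top.png')[100:320,120:340]
cv2.imwrite('pics/stand.png',cv2.resize(np.hstack([a,b]),(780,330)))"
```

```text
turned t 7.58 tcp [0.5558 0.3153 0.1125] F [-0.2 -0.4 -3.9] open 0.0434 grip 51.5
near t 8.5 tcp [0.5562 0.3154 0.0459] F [-0.  -0.1 -2.8] open 0.0437 grip 51.5
h 8.673617379884035e-18
down t 11.45 tcp [0.5558 0.3155 0.0333] F [-1.2 -0.3  1.9] open 0.0437 grip 51.7
```

View pics/stand.png

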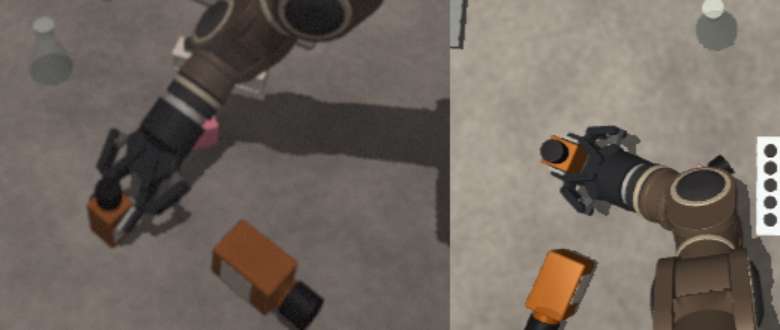

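The bottle stands upright on the bench with contact at the expected height: side crop (110,215), cap at the top (555,150). I release it, retreat and measure it.

```bash
cat > rel.py <<'E'
from h import *
M=tool(np.deg2rad(70),np.deg2rad(60),-1); p=np.array(observe()["eef_pos"])
grip(.08); hold(.3); st("open")
line_to(list(p-.12*M[:,2]),.15)
M2=tool(np.deg2rad(70),0,-1); goto([.50,.15,.25],list(q(M2))); st("away")
for n in("side","top"):
    d=cam(n); cv2.imwrite(f"pics/rel_{n}.png",d["color"]); np.savez(f"rel_{n}.npz",**{k:d[k] for k in("color","range_z","camera_matrix","position","R")})
    C=cloud(d); m=(d["range_z"]>0)&(np.hypot(C[...,0]-.55,C[...,1]-.3)<.06)&(C[...,2]>.02)
    cap=m&(C[...,2]>.094); c,_=cv2.findContours(cap.astype(np.uint8),0,1); c=max(c,key=cv2.contourArea)
    P=np.array([onplane(d,*x,.1)[:2] for x in c[:,0].astype(float)],np.float32)*1000
    print(n,"cap z",np.percentile(C[cap][:,2],[10,50,90]).round(4),"circle",cv2.minEnclosingCircle(P),"mean",C[cap][:,:2].mean(0).round(4))
    b=m&(C[...,2]>.062)&(C[...,2]<.070); print(" shoulder",b.sum(),cv2.minAreaRect((C[b][:,:2]*1000).astype(np.float32)))
E
python3 rel.py; python3 -c "
import cv2,numpy as np
a=cv2.imread('pics/rel_side.png')[180:400,200:500];b=cv2.imread('pics/rel_top.png')[100:320,120:340]
cv2.imwrite('pics/rel.png',cv2.resize(np.hstack([a,b]),(780,330)))"
```

```text
open t 12.3 tcp [0.5556 0.3152 0.0327] F [1.  0.3 0.9] open 0.0801 grip 0.0
away t 14.38 tcp [0.4999 0.1504 0.2483] F [-0.2  0.6  0. ] open 0.0803 grip 0.0
side cap z [0.0976 0.0998 0.1014] circle ((550.8057250976562, 306.8897399902344), 19.031776428222656) mean [0.5517 0.3067]
 shoulder 230 ((551.8549194335938, 306.1440734863281), (44.357364654541016, 43.92518997192383), 69.58042907714844)Traceback (most recent call last):
  File "rel.py", line 9, in <module>
    cap=m&(C[...,2]>.094); c,_=cv2.findContours(cap.astype(np.uint8),0,1); c=max(c,key=cv2.contourArea)
                                                                             ~~~^^^^^^^^^^^^^^^^^^^^^^^
ValueError: max() iterable argument is empty
```

View pics/rel.png

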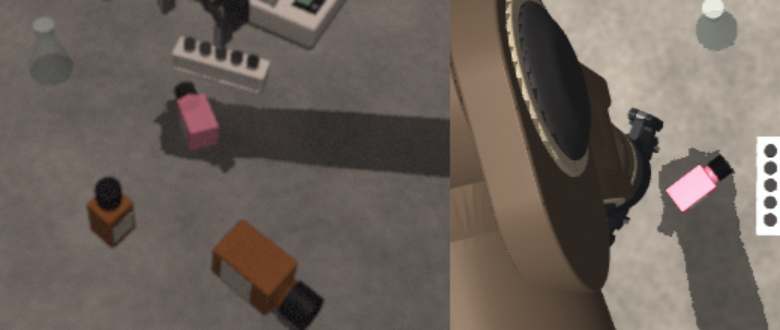

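The bottle stands free and upright: cap top at z = 0.0998, centre about (0.552, 0.306), sides at 70°, side crop (110,215). I regrasp it from above, closing along the other pair of flats so the squeeze centres it that way.

```bash
cat > re.py <<'E'
from h import *
B=np.array([.552,.3063]); ZT=.055-TG; PAN=np.array([.5315,-.230])
M=M2=None
for s in (1,-1):
    m=tool(np.deg2rad(-20),0,s)
    for k in (-10,):
        m2=tool(np.deg2rad(k),0,s)
        o=[ik([*B,z],q(m)) for z in (ZT,.16,.255)]+[ik([*PAN,z],q(m2)) for z in (.255,.111)]
        print(s,[None if j is None else np.round(j,2) for j in o])
        if M is None and all(j is not None for j in o) : M,M2,ss=m,m2,s
print("s",ss)
goto([*B,.18],list(q(M))); line_to([*B,ZT],.12); st("at")
grip(.03,50); hold(.2); st("grip")
line_to([*B,ZT+.02],.06); st("lifted")
line_to([*B,.255],.18); st("up")
goto([*PAN,.255],list(q(M2))); hold(.3); st("over")
for n in("side","top"):
    d=cam(n); cv2.imwrite(f"pics/over_{n}.png",d["color"]); np.savez(f"over_{n}.npz",**{k:d[k] for k in("color","range_z","camera_matrix","position","R")})
E
python3 re.py; python3 -c "
import cv2,numpy as np
a=cv2.imread('pics/over_side.png')[20:240,250:550];b=cv2.imread('pics/over_top.png')[100:320,320:540]
cv2.imwrite('pics/over.png',cv2.resize(np.hstack([a,b]),(780,330)))"
```

```text
Traceback (most recent call last):
  File "re.py", line 1, in <module>
    from h import *
  File "h.py", line 1, in <module>
    import numpy as np, cv2
  File "re.py", line 2, in <module>
    B=np.array([.552,.3063]); ZT=.055-TG; PAN=np.array([.5315,-.230])
NameError: name 'np' is not defined
Traceback (most recent call last):
  File "re.py", line 1, in <module>
    from h import *
  File "h.py", line 2, in <module>
    from scipy.spatial.transform import Rotation as R
AttributeError: module 're' has no attribute 'compile' (consider renaming 're.py' since it has the same name as the standard library module named 're' and prevents importing that standard library module)
```

My script's name, `re.py`, shadowed the standard library, and nothing moved. I rename it and rerun.

```bash
mv re.py regrasp.py; rm -rf __pycache__
python3 regrasp.py && python3 -c "
import cv2,numpy as np
a=cv2.imread('pics/over_side.png')[20:240,250:550];b=cv2.imread('pics/over_top.png')[100:320,320:540]
cv2.imwrite('pics/over.png',cv2.resize(np.hstack([a,b]),(780,330)))"
```

```text
1 [array([ 0.51,  0.39, -0.13,  1.05,  0.  ,  0.86]), array([0.51, 0.34, 0.07, 1.31, 0.  , 0.86]), array([0.51, 0.34, 0.28, 1.51, 0.  , 0.86]), array([-0.41,  0.23,  0.14,  1.48,  0.  , -0.23]), array([-0.41,  0.25, -0.15,  1.17,  0.  , -0.23])]
-1 [array([ 0.51,  0.39, -0.13,  1.05,  0.  , -2.29]), array([ 0.51,  0.34,  0.07,  1.31,  0.  , -2.29]), array([ 0.51,  0.34,  0.28,  1.51,  0.  , -2.29]), array([-0.41,  0.23,  0.14,  1.48,  0.  ,  2.91]), array([-0.41,  0.25, -0.15,  1.17,  0.  ,  2.91])]
s 1
at t 17.06 tcp [0.5525 0.3066 0.0372] F [-0.1  1.  -0.6] open 0.0799 grip 0.0
grip t 17.68 tcp [0.5524 0.3064 0.037 ] F [-0.7 -1.8  6.7] open 0.0435 grip 52.7
lifted t 18.17 tcp [0.5521 0.3064 0.0565] F [-0.2  0.2 -3.5] open 0.0433 grip 51.8
up t 19.42 tcp [0.5517 0.3061 0.2538] F [ 0.   0.6 -3.2] open 0.0431 grip 51.8
over t 21.66 tcp [ 0.5317 -0.2295  0.255 ] F [ 0.3  0.  -3.8] open 0.0432 grip 51.8
```

View pics/over.png

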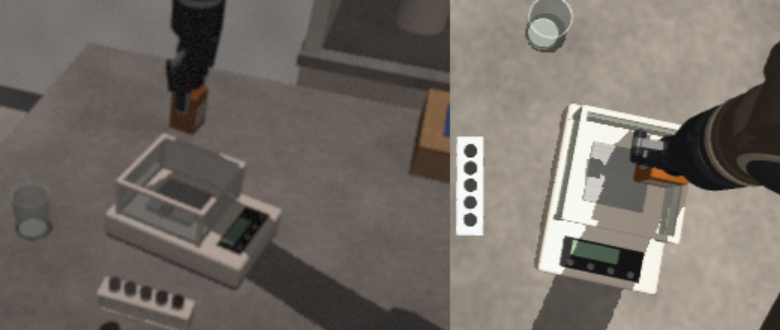

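The bottle hangs upright above the shield (crop (188,108)), and the balance is clear. I measure its height, tilt and offset from the cloud before lowering, and the pan once more against the side view.

```bash
cat > meas.py <<'E'
import sys
from h import *
def amber(d,box):
    u0,u1,v0,v1=box; hsv=cv2.cvtColor(d["color"],cv2.COLOR_BGR2HSV); m=cv2.inRange(hsv,(4,110,40),(20,255,255))>0
    k=np.zeros_like(m); k[v0:v1,u0:u1]=1; m&=k&(d["range_z"]>0)
    C=cloud(d); m&=np.hypot(C[...,0]-.5315,C[...,1]+.23)<.06; return C[m],m
def faces(P,tc):
    L=(P[:,:2]-tc[:2]); 
    yaw=np.deg2rad(-10); e1=np.array([np.cos(yaw),np.sin(yaw)]); e2=np.array([-e1[1],e1[0]])
    a,b,z=L@e1,L@e2,P[:,2]; r=lambda x:np.round(np.percentile(x,[2,50,98])*1000,1)
    print(" n",len(P),"e1",r(a),"e2",r(b),"z",np.round(np.percentile(z,[1,99]),4))
    for nm,x,y in(("e1-",-a,b),("e2+",b,a),("e2-",-b,a),("e1+",a,b)):
        s=(x>.016)&(abs(y)<.018)
        if s.sum()>40:
            c=np.linalg.lstsq(np.c_[y[s],z[s]-z[s].mean(),np.ones(s.sum())],x[s],rcond=None)[0]
            print("  face",nm,s.sum(),"yaw/tilt deg",np.rad2deg(c[:2]).round(1),"dist mm",round(c[2]*1000,1))
if __name__=="__main__":
    for n,box in(("side",(330,430,40,140)),("top",(380,520,150,290))):
        d=dict(np.load(f"over_{n}.npz")); P,m=amber(d,box); print(n); faces(P,np.array([.5317,-.2295]))
        v,u=np.nonzero(m); print(" px rows",v.min(),v.max(),"cols",u.min(),u.max())
    s=dict(np.load("side0.npz")); C=cloud(s); g=(s["range_z"]>0)&(abs(C[...,2]-.125)<.006)&(np.hypot(C[...,0]-.53,C[...,1]+.23)<.13)
    print("rim side",cv2.minAreaRect((C[g][:,:2]*1000).astype(np.float32)))
    t=dict(np.load("top0.npz")); h=cv2.cvtColor(t["color"],cv2.COLOR_BGR2HSV)[...,2]
    m=((h>150)&(h<212)).astype(np.uint8); m=cv2.morphologyEx(m,2,np.ones((3,3))); c=[c for c in cv2.findContours(m,0,1)[0] if cv2.pointPolygonTest(c,(432.,217.),False)>=0]
    for x in c: print("pan",cv2.minAreaRect(np.array([onplane(t,*p,.065)[:2]*1000 for p in x[:,0].astype(float)],np.float32)))
E
python3 meas.py
```

```text
side
 n 338 e1 [-21.  -12.1  18. ] e2 [-13.2  21.4  25.6] z [0.222  0.2902]
  face e1- 60 yaw/tilt deg [ 0.2 -1.8] dist mm 19.4
  face e2+ 205 yaw/tilt deg [2.9 0.5] dist mm 22.8
 px rows 76 108 cols 364 387
top
 n 267 e1 [-30.5 -18.9  -9. ] e2 [-18.1  14.2  22.1] z [0.2253 0.3876]
  face e1- 124 yaw/tilt deg [1.9 0.7] dist mm 20.4
  face e2+ 64 yaw/tilt deg [-0.8 -0.7] dist mm 20.7
 px rows 210 223 cols 443 478
rim side ((533.06787109375, -228.6444854736328), (171.52615356445312, 164.86671447753906), 78.64347839355469)
pan ((531.9599609375, -230.14401245117188), (90.3307113647461, 90.04643249511719), 80.04682159423828)
```

The pan contour gives (0.532, -0.230) at 80°, 90.3 x 90.0 mm, which agrees. The bottle is upright, centred on the tool within about 1 mm. I lower it.

```bash
cat > low.py <<'E'
from meas import *
X=[.5315,-.230]
line_to(X+[.16],.12); st("mid"); line_to(X+[.112],.06); hold(.5); o=st("low")
print(np.rad2deg(R.from_quat(o["ee_rot"]).as_matrix()[:,2]).round(2), np.rad2deg(np.arctan2(*R.from_quat(o["ee_rot"]).as_matrix()[[1,0],1])))
for n,box in(("side",(330,430,70,200)),("top",(380,520,150,290))):
    d=cam(n); cv2.imwrite(f"pics/low_{n}.png",d["color"]); P,m=amber(d,box); print(n); faces(P,o["eef_pos"])
E
python3 low.py; python3 -c "
import cv2,numpy as np
a=cv2.imread('pics/low_side.png')[70:220,290:450];b=cv2.imread('pics/low_top.png')[150:300,370:510]
cv2.imwrite('pics/low.png',cv2.resize(np.hstack([a,b]),(800,400)))"
```

```text
mid t 22.7 tcp [ 0.532  -0.2302  0.1609] F [ 0.4  0.8 -2.8] open 0.0429 grip 51.8
low t 24.15 tcp [ 0.5315 -0.23    0.1121] F [ 0.7 -0.3 -2.9] open 0.0432 grip 51.8
[ 1.00e-02 -0.00e+00 -5.73e+01] 79.9999088108599
side
 n 250 e1 [-21.4 -12.6  18. ] e2 [-16.6  21.7  26.5] z [0.0815 0.1472]
  face e1- 43 yaw/tilt deg [-0.8 -3.1] dist mm 19.6
  face e2+ 140 yaw/tilt deg [3.2 1.3] dist mm 23.0
top
 n 143 e1 [-31.4 -19.4 -10.9] e2 [-12.9  16.4  24.5] z [0.083  0.2466]
  face e1- 72 yaw/tilt deg [-2.3  4.8] dist mm 21.0
```

View pics/low.png

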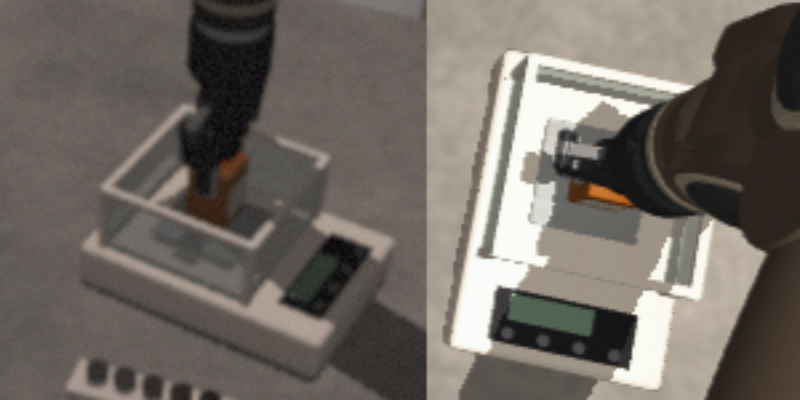

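The picture shows the bottle inside the chamber over the pan (side crop (215,190), top crop (605,193)), upright and clear of the walls. The wrist force shows only the bottle's weight, so nothing touches. I hand the job in.

```bash
python3 -c "
from h import *
st(); print(sign_off())"
```

```text
t 24.25 tcp [ 0.5315 -0.23    0.112 ] F [-0.2  0.  -3.4] open 0.0433 grip 51.8
the job is handed in; nothing more can be done
None
```

The bottle was stood upright, released and regrasped, and the job was handed in at 24 s with it held still and upright over the pan centre, sides parallel to the pan; its underside is about 1 cm above the pan (computed from the arm's pose; the camera could not confirm that gap), and I saw no sign of contact with the balance.

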